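Feel the tea caddy's catch free and take off its cover

TASK

The sage-green cover of the tea caddy has caught on the steel caddy inside it, so a straight pull would haul both up. Turn the cover to find by feel where the hidden catch lets go, take it off without lifting the caddy out of its wooden holder, and set the cover down (do not drop it) upright, open end down, in the middle of the cork coaster on the steel tray. Leave the teaspoon, the two cups and the jar where they are.

Things in the scene. Friction and masses are not known exactly. Their poses are not given: they have to be found in the camera images.
- holder: Fixed square wooden holder on the counter, 104 x 104 x 16 mm, with an 88 mm square pocket 10 mm deep (pocket floor 6 mm above the counter). Origin: centre of its underside; sides along x and y, z up.
- caddy: Inner part: loose steel tea caddy, 0.55 to 0.75 kg: a dark wooden square foot 84 x 84 x 12 mm under a solid steel cylinder 60 mm in diameter, 92 mm tall in all, flat top. The foot sits in the holder's pocket with 2 mm play each side, which stops it turning. Origin: centre of its underside, 6 mm above the counter when seated; z up.
- cover: Outer part: sage-green inverted cup over the caddy, 0.14 to 0.19 kg, 80 mm across, wall 3 mm, 72 mm tall without its handle, open below. Origin: centre of its lower rim, z up along its axis. Closed, the inside of its top rests on the caddy and the origin is 24 mm above the caddy's underside. It turns by hand about its axis with no end stop. It must rise 68 mm to clear the caddy.
- handle (a point): Middle of the cover's light wooden bar handle, 90 mm above the cover's origin, moving with the cover: the bar is 56 mm long (cover's x), 16 mm thick (cover's y; grip across this) and 36 mm tall, standing on the flat closed top, centred.
- catch (a point): Point on the caddy's axis 41 mm above its underside, at the hidden catch: three lugs on the caddy there lie above three tabs inside the cover's rim. The lugs' angles differ every time and no pose shows them. Caught, the cover rises only 3 mm and then takes the caddy along (about 6 N on top of the cover's own 2 N at most); it is always caught at the start.
- rim (a point): Centre of the cover's open lower rim (its origin). The catch lets go at three cover angles 120 degrees apart, each about 8 degrees wide to either side, so one lies within 60 degrees one way or the other. There the cover lifts straight up, past the lugs after 21 mm. Seat it again before turning on: raised, the tabs meet the lugs sideways.
- tray: Fixed steel tray, 270 mm (x) x 170 mm (y), floor 4 mm thick, rim 10 mm high. Origin: centre of its underside. The cork coaster is at its -x end, the teaspoon lies across its +x end.
- coaster (a point): Centre of the top face of the cork coaster on the tray: a fixed disc 116 mm in diameter, its top 8 mm above the counter.
- teaspoon: Loose steel teaspoon 135 mm long on the tray, a bystander. Origin near the middle of its length, underneath.
- cup_a: Loose maroon ceramic cup, 74 mm across, 85 mm tall, upright, a bystander. Origin: centre of its underside.
- cup_b: A second such maroon cup, a bystander. Origin: centre of its underside.
- jar: Loose lidded glass jar, 80 mm across, 120 mm tall, a bystander. Origin: centre of its underside.
Not all that is in view belongs to the job. Leave any orange or yellow look-alike of the cover alone.

How it is judged:
By the outcome, as a careful person would: the job done as asked, in the order asked, and still so for the second after the job is handed in, with the robot touching nothing.
It also fails if it takes over 64 s, if anything falls off the work surface, if the arm or the gripper's body presses on something with over 40 N, if the wrist force passes 120 N, or if a joint passes its speed limit or range.

ROBOT

A 7-joint arm with a two-finger parallel gripper is mounted at the origin on the work surface. World frame = base frame: x ahead of the robot, y to its left, z up, the work surface at z = 0. Lengths are in m, angles in rad, forces in N, time in s.
With the tool pointing down it reaches from about 0.375 to 0.925 m from the base axis. Payload 3.1 kg.
Tool frame: the origin (TCP) lies between the finger pads; the fingertips stand 19 mm ahead of it and the grasp point (between the pads) is the TCP; z points along the fingers, y is the direction in which the jaws open and shut (so a half turn about z gives the same grasp; the last joint's range is limited). The gripper opens to 85 mm and grips with 20 to 120 N. Pads are 22 mm wide; open, the fingers measure 114 mm over their backs; the gripper's body (76 mm by 85 mm) begins 54 mm behind the grasp point. The pads swing forward as they close: fully open they stand 13 mm farther back than shut.
Start: joints at [1.061, 0.383, 0.044, 1.598, -0.018, 1.161, -0.05], TCP at [0.26, -0.596, 0.224] pointing down, gripper open.
Joint ranges: [-2.61, 2.61], [-0.41, 2.15], [-1.48, 1.57], [0, 2.5], [-1.57, 4.71], [0.05, 1.97], [-2.85, 2.85]. Speed limits (rad/s): [2.79, 2.79, 3.14, 3.14, 3.14, 3.14, 3.14].

INTERFACE

Orientations are given as a unit quaternion [x, y, z, w].
In Python, from bench import move_ptp, movel, move_j, move_gripper, pause, inverse_kinematics, read_camera, camera_params, MotionError, sign_off, look_for, tip_of, read_time_s, read_qpos, read_joint_vel, read_effort, read_eef_pos, read_tcp_rot, read_ft_force, read_ft_torque, read_finger_gap gives the robot as it stands. Calls block until the motion is done:
- move_ptp(position, orientation): joint-space move of the TCP to a pose.
- movel(position, orientation=None, speed=0.15): straight line of the TCP; orientation=None keeps the orientation; speed is the mean speed in m/s.
- move_j(angles): joint-space move.
- move_gripper(opening, effort=None): finger opening in m; effort is the grip in N (None keeps the last); returns when the fingers have stopped.
- pause(seconds).
- inverse_kinematics(position, orientation): joint angles nearest the present ones, or None.
- read_camera(name): name is "scene" or "side" or "wrist"; returns the picture (420x560x3 uint8, red, green, blue); there is no depth.
- camera_params(name): a dict with "K" (3x3 intrinsics, pixels), "dist_coeffs" ([k1, k2, p1, p2, k3] as OpenCV has them; the pictures are not rectified), "camera_from_world" (4x4, takes a point from world to camera coordinates). Camera axes: x right, y down, z forward; pixel columns grow to the right and rows downward; lengths in m; the calibration is good to about 2 mm. A picture is of the moment at which its call begins: read the wrist's pose just before it. camera_params takes no time and is no camera call; for the wrist camera it gives the pose at the moment of the call.
A pose or a line that the arm cannot do raises MotionError and nothing moves.
- sign_off(): hands the job in, once; it reports no verdict.
Trained networks look in the newest picture that a camera, given by its name, has taken for a name from the list of things; names that differ only in an ending like _2 or _b are one class to them, and where a whole thing is asked for, a point or a joint stands for the part that bears it (a point fixed in the world has none). Each returns a list of dicts, best first, with "confidence" (0 to 1); they miss things now and then, are a little off and sometimes report something else, mostly with a low value. They report only what shows in the picture. A call takes as long as a camera call. They do not tell look-alikes from the thing itself.
- look_for(camera, name): "at" ([column, row] in pixels, amid what is visible of it).
- tip_of(camera, name): "at" ([column, row] in pixels: a listed point, or the origin of a listed thing).
Readings, each from a call of its own:
- read_time_s(): time.
- read_qpos(): joint angles.
- read_joint_vel(): joint speeds.
- read_effort(): joint torques, N m.
- read_eef_pos(): TCP position.
- read_tcp_rot(): TCP orientation.
- read_ft_force(): force on the tool from outside, world axes, zero at the start.
- read_ft_torque(): the same for the moment, N m.
- read_finger_gap(): finger opening in m.
Only numpy, scipy, OpenCV 4.12 (cv2) and the standard library are available. Lean on these libraries where they do the work, as an engineer would, in place of code of your own. Each camera call takes 0.05 s, during which the arm holds its last target.

## Working session

There is one attempt and no reset: what is moved stays moved. The work goes in short steps, each a Python script; the robot and the scene stay as the last script left them, time stands still between calls to the robot, and variables do not carry over. Pictures are saved under pics/ and viewed, and the job is handed in when it is done.

```bash
mkdir -p pics; ls; python3 - <<'E'
from bench import *
import cv2
for c in ["scene","side"]:
    im=read_camera(c); cv2.imwrite(f"pics/{c}0.png",im[:,:,::-1])
    for n in ["cover","handle","coaster","holder","caddy","rim","tray"]:
        for f in (look_for,tip_of):
            try: print(c,n,f.__name__,[(d['at'],round(d['confidence'],2)) for d in f(c,n)][:3])
            except Exception as e: print(c,n,f.__name__,repr(e)[:80])
print(read_time_s(), read_tcp_rot(), read_ft_force())
E
```

```text
pics
scene cover call [([303.2, 202.3], 0.88), ([373.2, 177.2], 0.83), ([317.0, 173.7], 0.7)]
scene cover call [([273.9, 185.8], 0.91), ([318.0, 156.5], 0.81), ([303.4, 214.0], 0.78)]
scene handle call [([319.9, 143.3], 0.91), ([372.7, 177.9], 0.86), ([301.7, 202.0], 0.85)]
scene handle call [([270.8, 157.7], 0.91), ([320.4, 126.1], 0.69), ([168.0, 268.9], 0.65)]
scene coaster call [([169.5, 272.0], 0.63)]
scene coaster call [([153.9, 250.0], 0.58)]
scene holder call [([321.3, 176.7], 0.67)]
scene holder call [([319.0, 164.8], 0.95)]
scene caddy call [([313.1, 167.8], 0.76)]
scene caddy call [([316.6, 162.3], 0.62), ([321.5, 163.5], 0.46)]
scene rim call [([303.9, 203.4], 0.95), ([274.4, 171.6], 0.83), ([372.0, 176.6], 0.62)]
scene rim call [([317.8, 159.0], 0.97), ([272.4, 180.5], 0.92), ([303.9, 212.8], 0.66)]
scene tray call [([167.5, 273.1], 0.87), ([329.6, 275.9], 0.47)]
scene tray call [([166.4, 269.5], 0.76), ([154.3, 255.2], 0.2)]
side cover call [([302.9, 131.5], 0.77), ([238.4, 185.2], 0.73), ([250.3, 140.4], 0.59)]
side cover call [([286.7, 192.3], 0.94), ([303.3, 140.0], 0.86), ([250.5, 152.0], 0.78)]
side handle call [([244.4, 133.2], 0.69), ([292.3, 180.0], 0.67), ([240.3, 186.7], 0.63)]
side handle call [([238.8, 171.1], 0.92), ([244.3, 121.4], 0.91), ([303.4, 120.1], 0.88)]
side coaster call [([253.7, 318.1], 0.82)]
side coaster call [([230.0, 312.7], 0.83)]
side holder call [([260.7, 159.2], 0.62)]
side holder call [([247.9, 156.8], 0.88)]
side caddy call [([255.9, 155.2], 0.47), ([283.6, 220.4], 0.42)]
side caddy call [([246.7, 153.3], 0.76)]
side rim call [([303.1, 133.6], 0.92), ([240.9, 183.6], 0.81), ([289.9, 184.0], 0.64)]
side rim call [([304.2, 144.3], 0.93), ([288.7, 194.8], 0.82), ([240.1, 191.7], 0.8)]
side tray call [([256.3, 319.1], 0.81)]
side tray call [([256.8, 316.4], 0.76)]
1.5 [9.78875720e-01 2.04456169e-01 1.52021210e-05 4.94772963e-06] [0.5740266  0.34563097 0.08772849]
```

View pics/scene0.png

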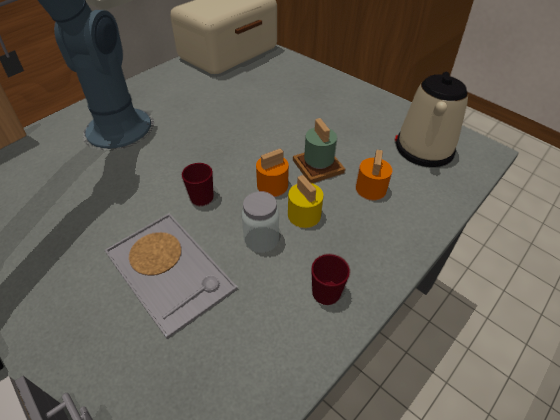

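View pics/side0.png

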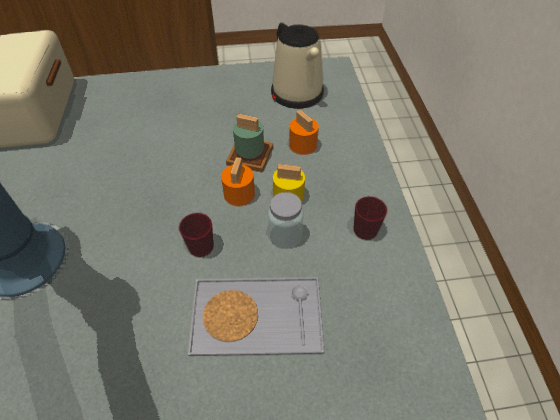

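```bash
python3 - <<'E'
import cv2
a=cv2.imread('pics/scene0.png')[100:240,240:400]; b=cv2.imread('pics/side0.png')[100:220,200:340]
cv2.imwrite('pics/scene0c.png',cv2.resize(a,None,fx=4,fy=4,interpolation=2))
cv2.imwrite('pics/side0c.png',cv2.resize(b,None,fx=4,fy=4,interpolation=2))
E
```

```text
(no output)
```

View pics/scene0c.png

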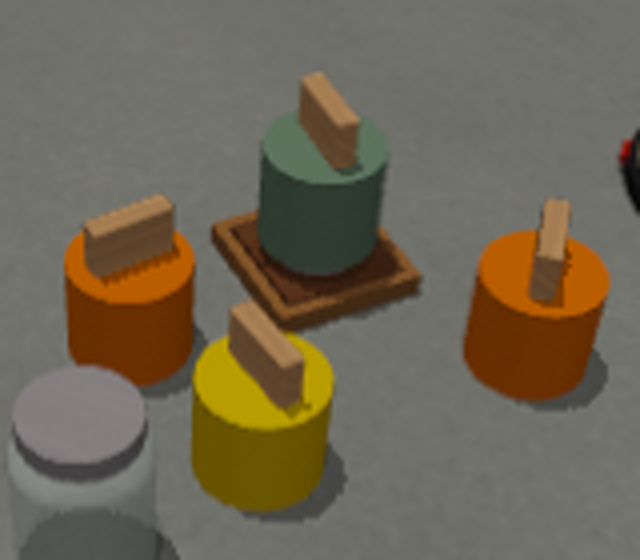

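View pics/side0c.png

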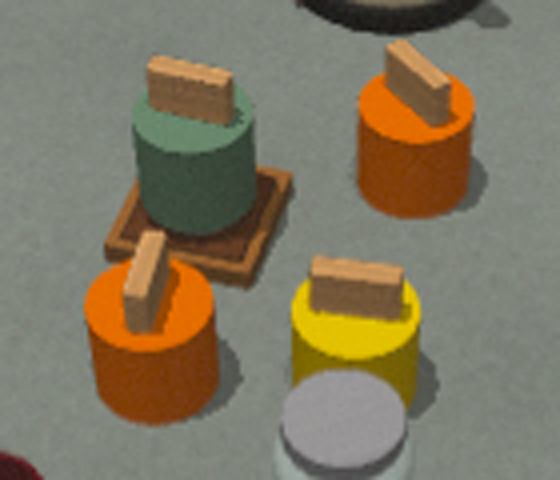

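Candidates: orange (272,172), yellow (305,203), orange (373,178) and green (320,143) in the scene view. The green one is the target: it is sage green and the only one sitting in the wooden holder, and the enlarged crop confirms this. Next I'll work out where it is.

```bash
cat > h.py <<'E'
from bench import *
import numpy as np, cv2
from scipy.optimize import least_squares
from scipy.spatial.transform import Rotation as R
def proj(P,p):
    T=P['camera_from_world']; T=np.array(T)
    return cv2.projectPoints(np.atleast_2d(P0(p)),cv2.Rodrigues(T[:3,:3])[0],T[:3,3],np.array(P['K'],float),np.array(P['dist_coeffs'],float))[0][:,0]
def P0(p): return np.asarray(p,float)
def ray(P,px):
    u=cv2.undistortPoints(np.array([[px]],float),np.array(P['K'],float),np.array(P['dist_coeffs'],float))[0,0]
    T=np.array(P['camera_from_world']); r=T[:3,:3].T
    return -r@T[:3,3], r@np.array([u[0],u[1],1])
def atz(P,px,z):
    o,d=ray(P,px); return o+d*(z-o[2])/d[2]
def bar(x,y,yaw,z=0.030,ox=0.028,oy=0.008):
    c,s=np.cos(yaw),np.sin(yaw)
    return np.array([[x+c*a*ox-s*b*oy,y+s*a*ox+c*b*oy,z+h] for h in(.072,.108) for a in(-1,1) for b in(-1,1)])
def down(yaw): # tool y axis direction at yaw+90 -> tool x along yaw
    return (R.from_euler('z',yaw)*R.from_euler('x',np.pi)).as_quat()
E
python3 - <<'E'
from h import *
from scipy.optimize import least_squares
S,D=camera_params('scene'),camera_params('side')
# ordering-free: top corners measured
ms=[np.array(p)/4+[240,100]-.4 for p in [(302,78),(320,73),(357,118),(339,127)]]
md=[np.array(p)/4+[200,100]-.4 for p in [(149,72),(154,57),(233,70),(232,85)]]
for P,m,n in((S,ms,'s'),(D,md,'d')):
    w=[atz(P,p,.138) for p in m]; print(n,np.round(w,3).tolist(), np.round(np.mean(w,0),4))
for P,n,m in((S,'scene',[155.5,253]),(D,'side',[231,316])):
    im=read_camera(n); hsv=cv2.cvtColor(im,cv2.COLOR_RGB2HSV)
    k=cv2.inRange(hsv,(8,90,90),(22,255,255)); k=cv2.morphologyEx(k,cv2.MORPH_CLOSE,np.ones((5,5)))
    N,l,s,c=cv2.connectedComponentsWithStats(k)
    i=min(range(1,N),key=lambda i:np.linalg.norm(c[i]-m)); 
    cn=max(cv2.findContours((l==i).astype(np.uint8),0,1)[0],key=cv2.contourArea)
    w=np.array([atz(P,p[0],.008)[:2] for p in cn.astype(float)]); w,=[w]
    f=least_squares(lambda q:np.hypot(*(w-q[:2]).T)-q[2],[*w.mean(0),.058],loss='soft_l1',f_scale=.001)
    print(n,'coaster',f.x.round(4),s[i][4])
    print([(q,atz(P,t[0]['at'],z).round(3)[:2]) for q,z in(('cup',.0),('jar',0.),('teaspoon',.005)) for t in [[d] for d in tip_of(n,{'cup':'cup_a'}.get(q,q))[:2]]])
    print(n,'holder',[ (atz(P,d['at'],0).round(3)[:2]) for d in tip_of(n,'holder')[:1]])
print(read_tcp_rot())
E
```

```text
s [[0.538, 0.283, 0.138], [0.542, 0.295, 0.138], [0.588, 0.274, 0.138], [0.586, 0.259, 0.138]] [0.5636 0.278  0.138 ]
d [[0.536, 0.279, 0.138], [0.54, 0.293, 0.138], [0.59, 0.274, 0.138], [0.588, 0.259, 0.138]] [0.5635 0.2762 0.138 ]
scene coaster [ 0.4883 -0.197   0.0567] 1704
[('cup', array([ 0.823, -0.008])), ('cup', array([ 0.422, -0.016])), ('jar', array([0.62, 0.  ])), ('teaspoon', array([ 0.636, -0.215]))]
scene holder [array([0.568, 0.286])]
side coaster [ 0.4866 -0.1981  0.0569] 2208
[('cup', array([ 0.822, -0.015])), ('cup', array([ 0.428, -0.007])), ('jar', array([ 0.622, -0.003])), ('jar', array([ 0.429, -0.013])), ('teaspoon', array([ 0.627, -0.215]))]
side holder [array([0.57 , 0.271])]
[9.78873002e-01 2.04469178e-01 2.51326775e-05 5.29149622e-06]
```

```bash
python3 - <<'E'
from h import *
yaw=np.arctan2(-.021-.0005,.05)
print(read_time_s(),np.degrees(yaw))
for d in range(-90,91,15):
  for b in(0,180):
    for nm,p in(('g',[.5635,.277,.124]),('l',[.5635,.277,.30]),('p',[.4875,-.1975,.102]),('ph',[.4875,-.1975,.28])):
      q=inverse_kinematics(p,down(yaw+np.radians(d+b)))
      if nm in'gp': print(d,b,nm,None if q is None else np.round(q,2).tolist())
      elif q is None: print(d,b,nm,None)
E
```

```text
2.0 -23.26770481005695
-90 0 g [0.34, 0.84, -1.25, 1.69, 0.84, 1.25, 1.63]
-90 0 p [-0.72, 0.81, 1.38, 2.04, -0.91, 1.12, -2.46]
-90 180 g [0.18, 0.65, -0.95, 1.7, 0.58, 1.1, -1.35]
-90 180 p [0.61, 0.32, -0.34, 1.98, 0.14, 0.86, -0.22]
-75 0 g [0.34, 0.84, -1.25, 1.69, 0.84, 1.25, 1.89]
-75 0 p [-0.72, 0.81, 1.38, 2.04, -0.91, 1.12, -2.2]
-75 180 g [0.21, 0.67, -0.99, 1.7, 0.62, 1.12, -1.11]
-75 180 p [0.64, 0.33, -0.38, 1.98, 0.16, 0.86, 0.03]
-60 0 g [0.34, 0.84, -1.25, 1.69, 0.84, 1.25, 2.15]
-60 0 p [0.28, 0.3, 0.03, 2.0, -0.01, 0.84, -2.71]
-60 180 g [0.22, 0.68, -1.01, 1.7, 0.63, 1.13, -0.86]
-60 180 p [0.68, 0.33, -0.42, 1.98, 0.18, 0.86, 0.28]
-45 0 g [0.34, 0.84, -1.25, 1.69, 0.84, 1.25, 2.42]
-45 0 p [0.32, 0.3, -0.01, 2.0, 0.0, 0.84, -2.46]
-45 180 g [0.23, 0.68, -1.02, 1.7, 0.64, 1.13, -0.6]
-45 180 p [0.71, 0.34, -0.47, 1.98, 0.2, 0.87, 0.52]
-30 0 g [-1.33, 0.76, 1.15, 1.77, -0.77, 1.14, -2.43]
-30 0 p [0.35, 0.3, -0.05, 1.99, 0.02, 0.85, -2.21]
-30 180 g [0.23, 0.69, -1.03, 1.7, 0.64, 1.13, -0.34]
-30 180 p [0.7, 0.34, -0.45, 1.98, 0.19, 0.87, 0.79]
-15 0 g [-1.21, 0.
[... 945 characters left out ...]
 1.7, 0.65, 1.14, 0.96]
45 180 p [0.83, 0.37, -0.61, 1.97, 0.27, 0.88, 2.04]
60 0 g [0.15, 0.62, -0.89, 1.7, 0.54, 1.09, -1.84]
60 0 p [0.53, 0.32, -0.26, 1.99, 0.11, 0.85, -0.71]
60 180 g [0.23, 0.69, -1.03, 1.7, 0.65, 1.14, 1.22]
60 180 p [1.3, 0.66, -1.24, 1.95, 0.73, 1.07, 1.95]
75 0 g [0.16, 0.63, -0.91, 1.7, 0.55, 1.09, -1.59]
75 0 p [0.57, 0.32, -0.3, 1.98, 0.12, 0.86, -0.46]
75 180 g [0.34, 0.84, -1.25, 1.69, 0.84, 1.25, 1.37]
75 180 p [1.3, 0.66, -1.24, 1.95, 0.73, 1.07, 2.21]
90 0 g [0.18, 0.65, -0.95, 1.7, 0.58, 1.1, -1.35]
90 0 p [0.61, 0.32, -0.34, 1.98, 0.14, 0.86, -0.22]
90 180 g [0.34, 0.84, -1.25, 1.69, 0.84, 1.25, 1.63]
90 180 p [-0.72, 0.81, 1.38, 2.04, -0.91, 1.12, -2.46]
```

```bash
python3 - <<'E'
from h import *
yaw=np.radians(-23.3+180)
move_ptp([.5635,.277,.30],down(yaw)); print(read_time_s(),read_qpos().round(2) if hasattr(read_qpos(),'round') else read_qpos())
P=camera_params('wrist'); im=read_camera('wrist'); 
pr=proj(P,bar(.5635,.277,np.radians(-23.3)))
o=im[:,:,::-1].copy()
for p in pr: cv2.circle(o,tuple(int(v) for v in p),3,(0,0,255),-1)
cv2.imwrite('pics/w1.png',o); print(pr.round(0).tolist(), read_ft_force())
E
```

```text
5.2417 [ 0.26  0.49 -1.06  1.52  0.43  1.38  0.33]
[[270.0, 148.0], [286.0, 148.0], [270.0, 203.0], [286.0, 203.0], [269.0, 154.0], [287.0, 154.0], [269.0, 215.0], [287.0, 215.0]] [-0.52991023  0.37287322  0.19179659]
```

View pics/w1.png

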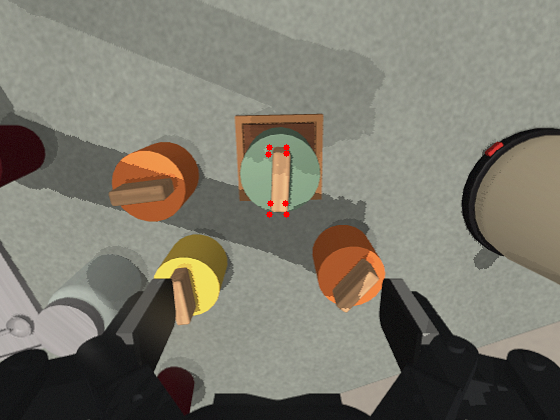

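```bash
python3 - <<'E'
from h import *
P=camera_params('wrist'); im=cv2.imread('pics/w1.png')[:,:,::-1]
im=read_camera('wrist')
hsv=cv2.cvtColor(im,cv2.COLOR_RGB2HSV).astype(int)
k=((hsv[...,0]<22)&(hsv[...,1]>50)&(hsv[...,2]>120)).astype(np.uint8); k[:142]=0;k[225:]=0;k[:,:255]=0;k[:,305:]=0
def iou(q):
    m=np.zeros((840*2,560*4),np.uint8)
    pr=proj(P,bar(*q)); h=cv2.convexHull((pr*4+1.5).astype(np.float32)).astype(int)
    cv2.fillConvexPoly(m,h,1); m=cv2.resize(m[:1680].astype(np.float32),(560,420),interpolation=cv2.INTER_AREA)
    return np.abs(m-k).sum()
from scipy.optimize import minimize
r=minimize(iou,[.5635,.277,np.radians(-23.3)],method='Nelder-Mead',options=dict(initial_simplex=[[.5635,.277,-.407],[.5665,.277,-.407],[.5635,.28,-.407],[.5635,.277,-.36]]))
print(r.x[:2].round(4),np.degrees(r.x[2]),r.fun,k.sum())
# cover top circle (green incl. bar) at z=.102
g=((hsv[...,0]>55)&(hsv[...,0]<95)&(hsv[...,1]>40)&(hsv[...,2]>90)).astype(np.uint8)|k
g=cv2.morphologyEx(g,cv2.MORPH_OPEN,np.ones((3,3)))
N,l,s,c=cv2.connectedComponentsWithStats(g); i=l[180,262]; print(s[i])
pts=cv2.convexHull(np.argwhere(l==i)[:,::-1].astype(np.int32))[:,0].astype(float)
w=np.array([atz(P,p,.102)[:2] for p in pts])
f=least_squares(lambda q:np.hypot(*(w-q[:2]).T)-q[2],[.5635,.277,.04],loss='soft_l1',f_scale=.001);print(f.x.round(4))
E
```

```text
[0.5657 0.2782] -25.049681474140545 175.4375 1056
[ 241  134   78   78 4526]
[0.5621 0.2796 0.0392]
```

```bash
python3 - <<'E'
from h import *
yaw=np.radians(-24.5+180)
print(read_ft_force().round(2) , read_finger_gap())
movel([.564,.278,.19],down(yaw),speed=.2)
movel([.564,.278,.125],speed=.1); print(read_time_s(),read_ft_force().round(2))
move_gripper(0.0,effort=50); pause(.2)
print(read_time_s(),read_finger_gap(),read_ft_force().round(2),read_ft_torque().round(2),read_eef_pos())
q=read_qpos(); print(q)
# probe at start angle: caught
movel([.564,.278,.1295],speed=.02); print(read_time_s(),read_ft_force().round(2),read_eef_pos())
movel([.564,.278,.125],speed=.03);print(read_time_s(),read_ft_force().round(2),read_eef_pos())
E
```

```text
[-0.3   0.06 -0.45] 0.08553494646714767
6.8417 [ 0.26 -0.11 -0.01]
7.6833 0.01427884873186783 [0.27 0.8  2.  ] [-0.07  0.09 -0.01] [0.56415441 0.27827465 0.12534478]
[ 0.18109235  0.64477094 -0.94741881  1.69669064  0.57771436  1.10522249
  0.20185574]
8.0583 [ 0.82  0.94 -5.19] [0.56353096 0.27730883 0.12844661]
8.3583 [ 0.78  0.47 -0.56] [0.56431315 0.27820584 0.12541365]
```

```bash
cat >> h.py <<'E'
import json
def turn(qr,deg):
    q=qr.copy(); q[6]+=np.radians(deg); move_j(q)
def probe(h=.0045,v=.025):
    p=np.array([.564,.278,.125]); o=down(YAW0+np.radians(DEG[0]))
    f0=read_ft_force()[2]
    movel(p+[0,0,h],o,speed=v); pause(.05)
    f=read_ft_force()[2]; z=read_eef_pos()[2]
    movel(p,o,speed=.03); 
    return f0,f,z
YAW0=np.radians(-24.5+180); DEG=[0]
E
python3 - <<'E'
from h import *
import h
free=[]
for d in range(10,70,10):
    h.DEG[0]=d
    move_ptp([.564,.278,.125],down(YAW0+np.radians(d)))
    t=read_ft_torque()[2]
    f0,f,z=probe(); print(d,round(read_time_s(),2),'base %.2f up %.2f z %.4f tz %.2f'%(f0,f,z,t),flush=True)
    if f-f0>-4: break
print(read_qpos().round(2),read_ft_force().round(2),read_finger_gap())
E
```

```text
10 9.32 base 1.03 up -6.20 z 0.1285 tz 0.02
20 10.28 base -1.02 up -6.47 z 0.1285 tz -0.02
30 11.23 base -0.69 up -7.54 z 0.1285 tz 0.04
40 12.19 base -1.04 up -8.31 z 0.1286 tz -0.00
50 13.15 base -1.36 up -1.97 z 0.1297 tz -0.01
[ 0.28  0.74 -1.11  1.69  0.72  1.17  0.99] [1.02 0.46 0.27] 0.013747719586151237
```

```bash
python3 - <<'E'
from h import *
import h
for d in (60,45):
    h.DEG[0]=d
    move_ptp([.564,.278,.125],down(YAW0+np.radians(d)))
    f0,f,z=probe(); print(d,round(read_time_s(),2),'base %.2f up %.2f z %.4f'%(f0,f,z),flush=True)
im=read_camera('scene'); cv2.imwrite('pics/s2.png',cv2.resize(im[100:240,240:400,::-1],None,fx=4,fy=4))
P=read_tcp_rot(); print(P)
E
```

```text
60 14.11 base 3.15 up -2.55 z 0.1291
45 15.13 base 2.77 up -3.32 z 0.1287
[-1.78033142e-01  9.84024391e-01  1.90690049e-04  4.02439818e-04]
```

View pics/s2.png

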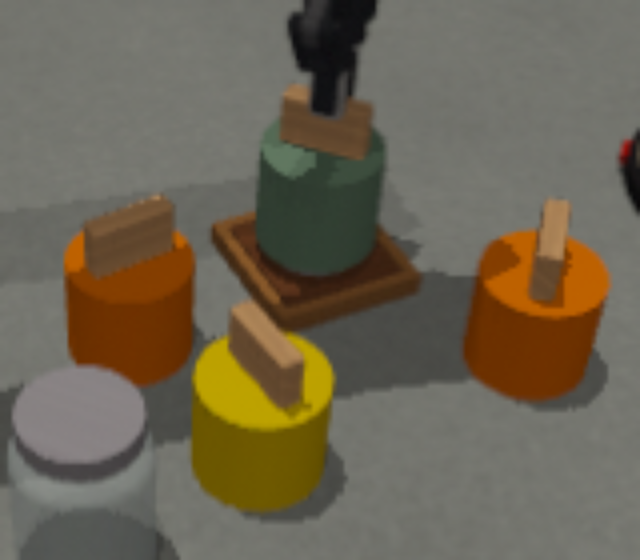

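```bash
python3 - <<'E'
from h import *
d=52.5; o=down(YAW0+np.radians(d))
move_ptp([.564,.278,.125],o); print(read_ft_force().round(2),read_eef_pos())
for z in (.1265,.128,.1295,.131,.1325,.134,.136,.139):
    movel([.564,.278,z],o,speed=.025); pause(.03)
    f=read_ft_force(); print(round(read_time_s(),2),z,f.round(2),read_eef_pos().round(4),read_ft_torque().round(2))
    if f[2]<-4.5: 
        movel([.564,.278,.125],o,speed=.03); print('caught'); break
im=read_camera('scene'); cv2.imwrite('pics/s3.png',cv2.resize(im[100:240,240:400,::-1],None,fx=4,fy=4))
E
```

```text
[-0.4   0.07  0.8 ] [0.56416168 0.27839615 0.12538292]
15.72 0.1265 [-0.02  0.74 -1.94] [0.5638 0.2776 0.1261] [-0.04 -0.03 -0.01]
16.0 0.128 [ 0.38 -0.26 -1.48] [0.5639 0.2779 0.1279] [ 0.07  0.04 -0.04]
16.28 0.1295 [ 0.31 -0.07 -1.85] [0.5641 0.2781 0.1296] [-0.01  0.02 -0.  ]
16.57 0.131 [ 0.3   0.12 -2.1 ] [0.564  0.2781 0.1311] [ 0.   -0.01  0.03]
16.85 0.1325 [-0.09 -0.34 -1.63] [0.5641 0.2781 0.1326] [ 0.03 -0.   -0.02]
17.13 0.134 [-0.52 -0.47 -1.85] [0.5641 0.278  0.1341] [-0.06 -0.01 -0.05]
17.42 0.136 [ 1.01  0.98 -2.26] [0.5641 0.2781 0.1362] [0.04 0.04 0.01]
17.72 0.139 [ 0.19  0.99 -1.98] [0.5641 0.2781 0.1392] [ 0.02 -0.03 -0.02]
```

View pics/s3.png

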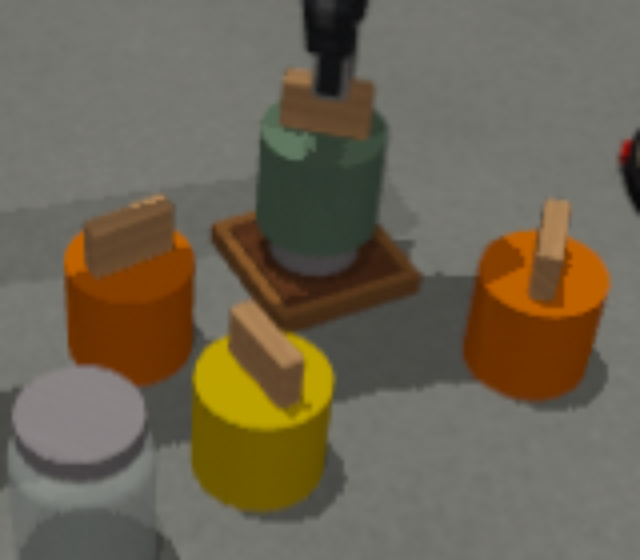

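At 52.5° the cover is free: the load stays at about 2 N and steel shows below the rim while the caddy stays seated. I'll keep lifting.

```bash
python3 - <<'E'
from h import *
o=down(YAW0+np.radians(52.5))
ok=True
for z in (.144,.149,.156,.165,.18):
    movel([.564,.278,z],o,speed=.04)
    f=read_ft_force(); print(round(read_time_s(),2),z,f.round(2))
    if f[2]<-4.5: ok=False; print('stop'); break
if ok:
    movel([.564,.278,.28],o,speed=.15); print(read_time_s(),read_ft_force().round(2),read_qpos().round(2))
    for dd in range(-90,91,15):
        q=inverse_kinematics([.4875,-.1975,.28],down(YAW0+np.radians(52.5+dd))); q2=inverse_kinematics([.4875,-.1975,.108],down(YAW0+np.radians(52.5+dd)))
        print(dd,None if q is None else np.round(q,2),None if q2 is None else np.round(q2,2))
im=read_camera('scene'); cv2.imwrite('pics/s4.png',im[:,:,::-1])
E
```

```text
18.04 0.144 [-1.02 -0.83 -2.17]
18.32 0.149 [ 0.42 -1.14 -1.69]
18.64 0.156 [ 0.14  0.04 -2.11]
19.02 0.165 [ 0.02  0.24 -1.78]
19.54 0.18 [ 0.14 -0.77 -2.19]
20.3583 [-1.   -0.03 -2.75] [ 0.34  0.61 -1.24  1.55  0.58  1.41  1.12]
-90 [ 1.35  0.29 -1.2   1.79  0.28  1.26  0.57] [ 1.12  0.47 -0.97  1.96  0.48  0.96  0.41]
-75 [ 1.4   0.32 -1.27  1.79  0.32  1.27  0.79] [ 1.15  0.49 -1.    1.96  0.5   0.97  0.65]
-60 [ 1.42  0.35 -1.31  1.78  0.35  1.28  1.03] [ 1.18  0.51 -1.04  1.95  0.53  0.98  0.89]
-45 [ 1.42  0.35 -1.31  1.78  0.35  1.28  1.29] [ 1.21  0.54 -1.09  1.95  0.57  1.    1.12]
-30 [ 1.42  0.34 -1.3   1.79  0.35  1.28  1.56] [ 1.24  0.57 -1.14  1.95  0.61  1.02  1.35]
-15 [ 1.42  0.34 -1.3   1.79  0.35  1.28  1.82] [ 1.27  0.61 -1.19  1.95  0.66  1.04  1.58]
0 [ 1.4   0.33 -1.28  1.79  0.33  1.27  2.09] [ 1.3   0.65 -1.24  1.95  0.7   1.07  1.81]
15 [ 1.39  0.32 -1.26  1.79  0.32  1.27  2.37] [ 1.33  0.69 -1.29  1.95  0.75  1.1   2.04]
30 [ 1.41  0.33 -1.29  1.79  0.34  1.28  2.62] [ 1.35  0.73 -1.33  1.95  0.8   1.14  2.27]
45 [ 1.45  0.4  -1.38  1.78  0.4   1.3   2.82] [ 1.37  0.78 -1.38  1.95  0.85  1.17  2.49]
60 [-0.89  0.31  1.42  1.87 -0.32  1.24 -2.54] [ 1.37  0.81 -1.4   1.95  0.87  1.19  2.74]
75 [-0.89  0.31  1.42  1.87 -0.32  1.24 -2.28] [-0.72  0.79  1.38  2.03 -0.89  1.12 -1.84]
90 [-0.89  0.31  1.42  1.87 -0.32  1.24 -2.02] [-0.72  0.79  1.38  2.03 -0.89  1.12 -1.58]
```

View pics/s4.png

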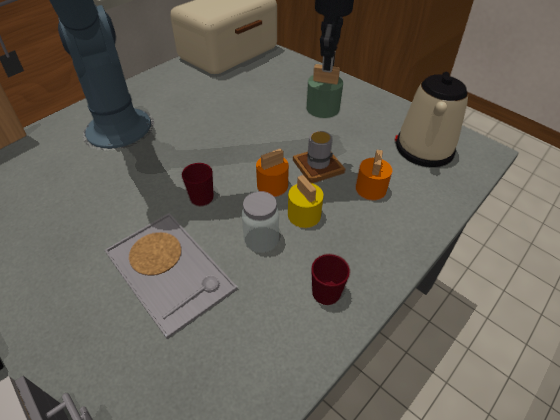

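```bash
python3 - <<'E'
from h import *
o=down(YAW0+np.radians(52.5-75))
move_ptp([.4875,-.1975,.28],o); print(read_time_s(),read_finger_gap(),read_ft_force().round(2))
movel([.4875,-.1975,.15],o,speed=.15)
for n in('scene','side'):
    im=read_camera(n); cv2.imwrite(f'pics/{n}5.png',cv2.resize(im[120:380,60:340,::-1],None,fx=2.5,fy=2.3))
    P=camera_params(n); print(n,proj(P,[[.4875,-.1975,.055],[.4875,-.1975,.127],[.4875,-.1975,.008]]).round(1).tolist())
E
```

```text
22.1667 0.013944649099294772 [-0.14  0.2  -0.89]
scene [[149.1, 239.2], [140.5, 216.7], [154.2, 252.3]]
side [[228.2, 304.2], [224.3, 287.0], [230.4, 314.2]]
```

View pics/scene5.png

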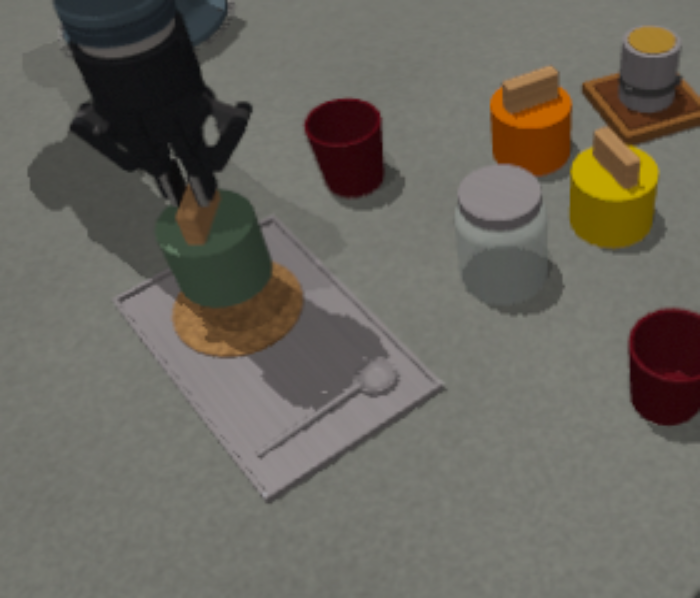

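View pics/side5.png

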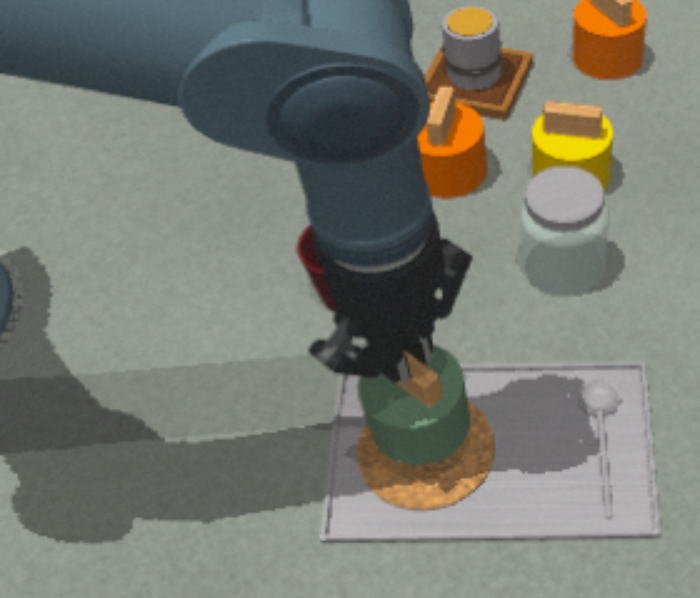

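```bash
python3 - <<'E'
from h import *
t=np.linspace(0,2*np.pi,60)
dat=[]
for n in('scene','side'):
    im=read_camera(n); P=camera_params(n); hsv=cv2.cvtColor(im,cv2.COLOR_RGB2HSV).astype(int)
    g=((hsv[...,0]>60)&(hsv[...,0]<95)&(hsv[...,1]>45)).astype(np.uint8)
    N,l,s,c=cv2.connectedComponentsWithStats(g)
    b={'scene':(147,232),'side':(226,298)}[n]; i=l[b[1],b[0]]
    print(n,s[i])
    h=cv2.convexHull(np.argwhere(l==i)[:,::-1].astype(np.int32))
    m=np.zeros((420,560),np.uint8); cv2.fillConvexPoly(m,h,1); dat.append((P,m))
def cost(q,D=dat):
    e=0
    for P,m in D:
        pts=np.array([[q[0]+.04*np.cos(a),q[1]+.04*np.sin(a),q[2]+z] for z in(0,.072) for a in t])
        k=np.zeros((1680,2240),np.uint8); cv2.fillConvexPoly(k,cv2.convexHull((proj(P,pts)*4+1.5).astype(np.float32)).astype(int),1)
        e+=np.abs(cv2.resize(k.astype(np.float32),(560,420),interpolation=cv2.INTER_AREA)-m).sum()
    return e
from scipy.optimize import minimize
x=np.array([.4875,-.1975,.055])
for D in(dat,dat[:1],dat[1:]):
    r=minimize(cost,x,args=(D,),method='Nelder-Mead',options=dict(initial_simplex=[x,x+[.004,0,0],x+[0,.004,0],x+[0,0,.004]]));print(r.x.round(4),r.fun)
print(read_eef_pos().round(4))
E
```

```text
scene [128 210  40  43 546]
side [     0      0    560    420 233814]
[ 0.4869 -0.1952  0.0571] 233957.25
[ 0.3148 -0.1325 -0.1662] 300.875
[ 0.5777 -0.5861  0.7696] 0.0
[ 0.4883 -0.1978  0.1511]
```

```bash
cat > fit.py <<'E'
from h import *
from scipy.optimize import minimize
t=np.linspace(0,2*np.pi,60)
def run(x):
    x=np.array(x);dat=[]
    for n in('scene','side'):
        im=read_camera(n); P=camera_params(n); I=im.astype(int)
        g=((I[...,1]-I[...,0]>.17*I[...,1])&(I[...,1]>=I[...,2])&(I[...,1]>25)).astype(np.uint8)
        c0=proj(P,x+[0,0,.036])[0].astype(int)
        w=np.zeros_like(g); w[c0[1]-40:c0[1]+40,c0[0]-40:c0[0]+40]=1; g*=w
        N,l,s,c=cv2.connectedComponentsWithStats(g); i=1+np.argmax(s[1:,4]); print(n,s[i],c0)
        h=cv2.convexHull(np.argwhere(l==i)[:,::-1].astype(np.int32))
        m=np.zeros((420,560),np.uint8); cv2.fillConvexPoly(m,h,1); dat.append((P,m))
    def cost(q,D):
        e=0
        for P,m in D:
            pts=np.array([[q[0]+.04*np.cos(a),q[1]+.04*np.sin(a),q[2]+z] for z in(0,.072) for a in t])
            k=np.zeros((1680,2240),np.uint8); cv2.fillConvexPoly(k,cv2.convexHull((proj(P,pts)*4+1.5).astype(np.float32)).astype(int),1)
            e+=np.abs(cv2.resize(k.astype(np.float32),(560,420),interpolation=cv2.INTER_AREA)-m).sum()
        return e
    for D in(dat,dat[:1],dat[1:]):
        r=minimize(cost,x,args=(D,),method='Nelder-Mead',options=dict(initial_simplex=[x,x+[.004,0,0],x+[0,.004,0],x+[0,0,.004]]));print(r.x.round(4),r.fun)
E
python3 -c "
from fit import *
run([.4875,-.1975,.055])"
```

```text
scene [ 122  203   46   50 1379] [144 228]
side [ 204  271   43   51 1265] [226 295]
[ 0.486  -0.1949  0.0512] 375.8125
[ 0.4883 -0.1958  0.0536] 140.8125
[ 0.4841 -0.18    0.0202] 165.0
```

```bash
python3 - <<'E'
from h import *
o=down(YAW0+np.radians(-22.5)); p=[.4875,-.199]
movel([*p,.115],o,speed=.1); pause(.1); f0=read_ft_force()[2]; print(f0)
z=.109
while z>.099:
    movel([*p,z],o,speed=.02); pause(.05); f=read_ft_force()[2]; print(round(z,4),round(f-f0,2),round(read_eef_pos()[2],4),read_ft_torque().round(2))
    if f-f0>3.5: break
    z-=.001
print(read_time_s())
E
python3 -c "
from fit import *
run([.4875,-.1975,.008])"
```

```text
-1.394252579943853
0.109 -1.2 0.109 [ 0.06 -0.02  0.01]
0.108 -0.01 0.108 [-0.05  0.01 -0.03]
0.107 -0.63 0.107 [-0.04  0.04  0.05]
0.106 -0.38 0.106 [-0.    0.01 -0.02]
0.105 0.27 0.105 [0.01 0.09 0.01]
0.104 -0.08 0.104 [-0.    0.03 -0.01]
0.103 2.37 0.1033 [ 0.14 -0.05  0.  ]
0.102 9.37 0.1033 [0.18 0.54 0.04]
26.6833
scene [ 128  218   44   49 1231] [150 242]
side [ 207  283   42   49 1121] [228 306]
[ 0.4864 -0.1962  0.0036] 358.125
[ 0.4878 -0.1973  0.0078] 122.25
[ 0.484  -0.1767 -0.0384] 166.5
```

```bash
python3 - <<'E'
from h import *
o=down(YAW0+np.radians(-22.5)); p=[.4875,-.199]
movel([*p,.103],o,speed=.02); print(read_ft_force().round(2))
move_gripper(.05); pause(.1); print(read_ft_force().round(2),read_finger_gap())
movel([*p,.16],o,speed=.08); movel([*p,.26],o,speed=.2)
q=read_qpos(); q[0]+=0.0
im=read_camera('wrist'); P=camera_params('wrist'); cv2.imwrite('pics/w6.png',im[:,:,::-1])
move_ptp([.40,-.45,.28],o)
for n in('scene','side'): cv2.imwrite(f'pics/{n}6.png',read_camera(n)[:,:,::-1])
print(read_time_s(),read_ft_force().round(2))
E
python3 -c "
from fit import *
run([.4875,-.1975,.008])"
```

```text
[0.36 0.69 2.76]
[-0.24  0.34 -0.02] 0.050054660391941896
30.275 [-0.17  0.35 -0.22]
scene [ 128  218   44   49 1241] [150 242]
side [ 207  281   42   51 1216] [228 306]
[ 0.4862 -0.1961  0.0051] 181.125
[ 0.4884 -0.1971  0.0078] 101.5625
[ 0.4847 -0.1862 -0.0146] 43.4375
```

View pics/w6.png

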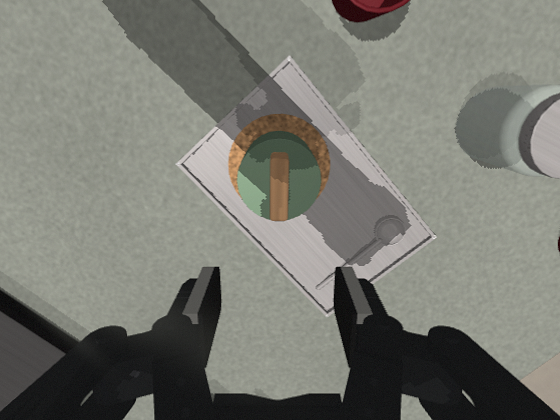

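View pics/scene6.png

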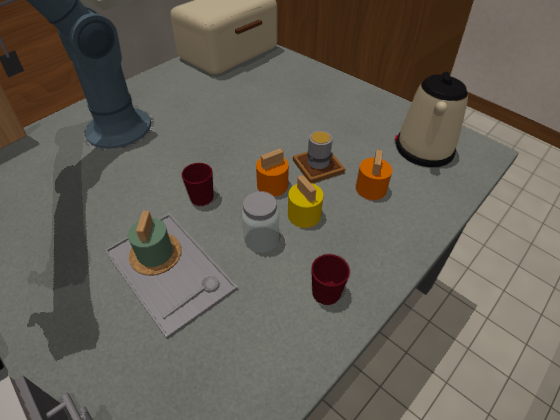

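View pics/side6.png

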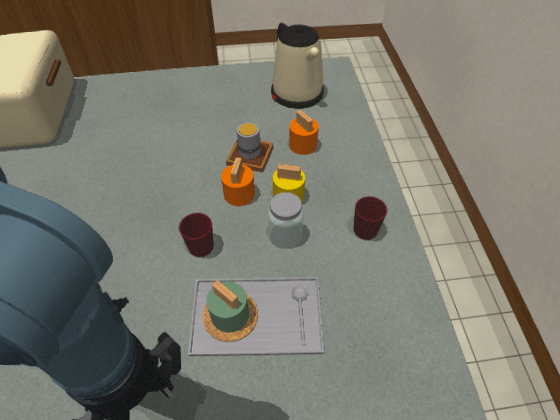

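The scene view shows the cover upright at (150,243), centred on the coaster. The caddy is seated in its holder at (320,150), and the cups, jar and spoon have not moved.

```bash
python3 - <<'E'
from bench import *
print(read_time_s()); print(sign_off())
E
```

```text
30.375
the job is handed in; nothing more can be done
None
```

The sage-green cover is off the caddy and standing upright, open end down, on the cork coaster. I handed the job in at 30.4 s.

- **Finding the release:** I gripped the bar handle and tested with lifts of about 4 mm, seating the cover again before each turn. It was caught from 0° to 45° and again at 60°, and free at 50°. I lifted at 52.5°, where the load stayed at about 2 N, the cover's own weight.
- **Placing:** I lowered the cover in 1 mm steps until it touched the coaster at the expected height, then opened the gripper and backed away.
- **Last checks:** The pictures show the caddy still seated in its holder. The two cups, jar, teaspoon and look-alikes look unmoved. The scene camera puts the cover within about 1 mm of the coaster's centre.
- **Weaker or disagreeing checks:**
  - The side camera's fit put the cover 3 mm off in x, 12 mm off in y and 23 mm too low. It does not separate height from y well, so I discounted it; both cameras fitted together gave 1–2 mm off centre.
  - At 45° and 60° the test loads were lower than at the earlier caught angles, so I judged those two by the change in force.
  - The test lifts at the caught angles may have raised the caddy about 1 mm within its 10 mm pocket.

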